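# Nest the steel cup set in the drip dish

### The job

Pick the stainless-steel cup set out from among the glassware and put it together in the round white drip dish, one piece after another: first the largest handled cup, standing in the dish, then the middle cup fully down inside it, then the smallest fully down inside that, and last the knobbed lid centred on the smallest cup. Turn the cups so that the three handles point well apart from one another, set each piece down rather than dropping it, and leave the glass beaker and flask where they stand.

Things in the scene. Friction and masses are not known exactly. Their poses are not given: they have to be found in the camera images.
- cup_large: The largest (widest and lowest) steel cup: open, round, 80 mm wide at the bottom, 88 mm at the rim, 46 mm high, wall 2.5 mm, floor 3 mm, about 100 g. Level handle along its +x: 8 mm wide shank, then a grey sleeve grip 11 mm wide (y), 14 mm tall, 56 to 90 mm from the cup's axis, centred 40 mm up. Starts upright, handle towards the robot (-x) within 30 degrees. Origin: centre of the underside, z up.
- cup_medium: The middle steel cup: open, round, 62 mm wide at the bottom, 68 mm at the rim, 54 mm high, wall 2.5 mm, floor 3 mm, about 80 g. Level handle along its +x: 8 mm wide shank, then a grey sleeve grip 11 mm wide (y), 14 mm tall, 56 to 90 mm from the cup's axis, centred 48 mm up. Starts upright, handle towards the robot (-x) within 30 degrees. Origin: centre of the underside, z up.
- cup_small: The smallest (narrowest and tallest) steel cup: open, round, 44 mm wide at the bottom, 48 mm at the rim, 62 mm high, wall 2.5 mm, floor 3 mm, about 70 g. Level handle along its +x: 8 mm wide shank, then a grey sleeve grip 11 mm wide (y), 14 mm tall, 56 to 90 mm from the cup's axis, centred 56 mm up. Starts upright, handle towards the robot (-x) within 30 degrees. Origin: centre of the underside, z up.
- lid: flat round steel lid, 64 mm across, 3 mm thick at the edge, 5 mm at the middle, no lip below; upright grey knob in the middle: 12 mm thick stem, widening to 16 mm from 18 mm to its top at 32 mm above the underside; about 50 g. It rests on the smallest cup's rim. Starts knob up on the worktop. Origin: centre of the underside, z up.
- drip_dish: shallow round white plastic dish, fixed to the worktop, 112 mm across and 8 mm high, with a flat floor 3 mm thick, about 100 mm wide inside. Origin: centre of the underside, z up.
- cup_large_grip (a point): middle of the sleeve grip of the largest cup's handle, 73 mm from the cup's axis along its +x, 40 mm above its underside; axes as the cup's. Pinched here from above across the sleeve, the fingers also clear the rims of wider cups once nested.
- cup_medium_grip (a point): middle of the sleeve grip of the middle cup's handle, 73 mm from the cup's axis along its +x, 48 mm above its underside; axes as the cup's. Pinched here from above across the sleeve, the fingers also clear the rims of wider cups once nested.
- cup_small_grip (a point): middle of the sleeve grip of the smallest cup's handle, 73 mm from the cup's axis along its +x, 56 mm above its underside; axes as the cup's. Pinched here from above across the sleeve, the fingers also clear the rims of wider cups once nested.
- beaker: small glass beaker with a spout and no handle, 50 mm wide, 58 mm high; not to be moved. Origin: centre of the underside.
- flask: conical glass flask, 64 mm wide at the base, 105 mm high; not to be moved. Origin: centre of the underside.

How it is judged:
By the outcome, as a careful person would: the job done as asked, in the order asked, and still so for the second after the job is handed in, with the robot touching nothing.
It also fails if it takes over 120 s, if anything falls off the work surface, if the arm or the gripper's body presses on something with over 40 N, if the wrist force passes 120 N, or if a joint passes its speed limit or range.

### The arm

A 6-joint arm with a two-finger parallel gripper is mounted at the origin on a cart in front of the work surface, level with it; the furniture and walls round the work are solid. World frame = base frame: x ahead of the robot, y to its left, z up, the work surface at z = 0. Lengths are in m, angles in degrees, forces in N, time in s.
With the tool pointing down it reaches from about 0.375 to 0.9 m from the base axis. Payload 3.1 kg.
Tool frame: the origin (TCP) lies between the finger pads; the fingertips stand 11 mm ahead of it and the grasp point (between the pads) lies 8 mm behind it; z points along the fingers, y is the line along which they close (so a half turn about z gives the same grasp; the last joint's range is limited). The gripper opens to 87 mm and grips with 3 to 60 N. Pads are 19 mm wide; open, the fingers measure 117 mm over their backs; the gripper's body (75 mm by 190 mm) begins 51 mm behind the grasp point.
Start: joints at [-86.03, 30.224, 82.088, -0, 67.689, -10.227], TCP at [0.153, -0.606, 0.234] pointing down, gripper open.
Joint ranges: [-176.69, 176.69], [-43.24, 126.21], [12.49, 139.97], [-82, 262], [0, 151.66], [-163.58, 163.58]. Speed limits (degrees/s): [159.86, 159.86, 180, 180, 180, 180].

### API

Orientations are given as a 3x3 rotation matrix whose columns are the frame's x, y, z axes.
In Python, from rig import bot gives the robot as it stands.
- The arm moves only by the tool apply_moves, never from a script. Its argument "steps" is a list that holds one entry, the list of rows, each a list of 7 numbers: the shift along the tool's x, y, z in cm, then the turn, a rotation vector about the tool's x, y, z in degrees, then the gripper command: -1 is shut, 1 is fully open, values between are in proportion. In form: [[[dx, dy, dz, rx, ry, rz, jaw], ...]]. A call has 1 to 20 rows; each row is the pose to reach, as a shift and turn from the pose commanded when the call began, along the tool's axes at that moment; what a row does not reach only later rows make up. A row lasts 1/8 s, in which the tool goes at most 62.5 mm and 10.7 degrees, less where a joint would pass 70% of its speed; a pose out of reach is approached as far as the arm can. A call with a gripper value outside its range is refused whole. The fingers move at their own pace and stop on an object; the grip force is fixed at half the most. Time passes only in rows, so rows that repeat a pose let the fingers close. It gives the time, the measured TCP pose, the force, the opening and the grip force at its end, in the units of the state.
- bot.read_state(): the state, without advancing time (a new reading comes with each control period).
- bot.capture(name): name is "side" or "top" or "wrist"; returns the picture (420x560x3 uint8, blue, green, red); there is no depth.
- bot.camera_model(name): a dict with "intrinsics" (3x3 intrinsics, pixels), "R" (3x3) and "t" (3): a world point X has camera coordinates R X + t. Camera axes: x right, y down, z forward; pixel columns grow to the right and rows downward; lengths in m; the calibration is good to about 2 mm. A picture is of the moment at which its call begins: read the wrist's pose just before it. camera_model takes no time and is no camera call; for the wrist camera it gives the pose at the moment of the call.
- bot.hand_in(): hands the job in; it is judged then, once.
The state is a dict: "time_s": time; "joint_positions": joint angles; "qvel": joint speeds; "tau": joint torques, N m; "position": TCP position; "tcp_rot": TCP orientation; "force": force on the tool from outside, world axes, zero at the start; "moment": the same for the moment, N m; "opening": opening from 0.0 (shut) to 1.0 (fully open); "grasp_force": force on a finger pad.
Only numpy, scipy, OpenCV 4.12 (cv2) and the standard library are available. Lean on these libraries where they do the work, as an engineer would, in place of code of your own. Each camera call takes 0.05 s, during which the arm holds its last target. There are 200 camera calls.

## Working session

There is one attempt and no reset: what is moved stays moved. The work goes in short steps, Python scripts to look and compute and a tool call to move; the robot and the scene stay as the last step left them, time stands still between calls to the robot, and variables do not carry over. Pictures are saved under pics/ and viewed, at most 14 in all, crops included, and the job is handed in when it is done.

Besides the shell and the picture viewer there is one more tool, called after "Emit:" as name([rows], argument=value, ...), one row to a line, values as JSON. apply_moves: Moves the arm, as the interface text tells. Its arguments: {"type":"object","properties":{"steps":{"type":"array","items":{"type":"array","items":{"type":"array","items":{"type":"number"}}}}},"required":["steps"]}

```bash
mkdir -p pics; ls; python3 - <<'E'
from rig import bot
import cv2,numpy as np
np.set_printoptions(precision=4,suppress=True)
s=bot.read_state();print(s)
for n in("top","side"):
    m=bot.camera_model(n);print(n,m)
    cv2.imwrite(f"pics/{n}0.png",bot.capture(n))
print(bot.camera_model("wrist"))
E
```

```text
pics
{'time_s': 0.0, 'joint_positions': array([-86.029 ,  30.2766,  82.157 ,  -0.0026,  67.6881, -10.226 ]), 'qvel': array([-0.1096,  0.011 ,  0.0172, -0.0498, -0.0127, -0.069 ]), 'tau': array([ -0.0001, -44.0046, -17.6592,   0.0632,   0.0584,  -0.0002]), 'position': array([ 0.1533, -0.6052,  0.2326]), 'tcp_rot': array([[ 0.9695,  0.2453, -0.0002],
       [ 0.2453, -0.9695,  0.0021],
       [ 0.0003, -0.0021, -1.    ]]), 'force': array([-0.5289,  0.2641,  1.2925]), 'moment': array([ 0.0063, -0.001 , -0.0026]), 'grasp_force': 0.0, 'opening': 0.9990602036125026}
top {'intrinsics': array([[513.3359,   0.    , 278.0641],
       [  0.    , 513.3359, 206.1435],
       [  0.    ,   0.    ,   1.    ]]), 'R': array([[ 0.0151, -0.9999,  0.0054],
       [-0.9941, -0.0156, -0.1072],
       [ 0.1073, -0.0037, -0.9942]]), 't': array([-0.0089,  0.6026,  1.4026])}
side {'intrinsics': array([[454.0588,   0.    , 276.0604],
       [  0.    , 454.0588, 203.898 ],
       [  0.    ,   0.    ,   1.    ]]), 'R': array([[ 0.9983,  0.0562,  0.0123],
       [ 0.0322, -0.3701, -0.9284],
       [-0.0476,  0.9273, -0.3713]]), 't': array([-0.5832,  0.0531,  1.1949])}
{'intrinsics': array([[355.392 ,   0.    , 276.0668],
       [  0.    , 355.392 , 214.0002],
       [  0.    ,   0.    ,   1.    ]]), 'R': array([[ 0.2467, -0.9691, -0.0017],
       [-0.9399, -0.2397,  0.243 ],
       [-0.2359, -0.0584, -0.97  ]]), 't': array([-0.6258, -0.0308,  0.3883])}
```

View pics/top0.png

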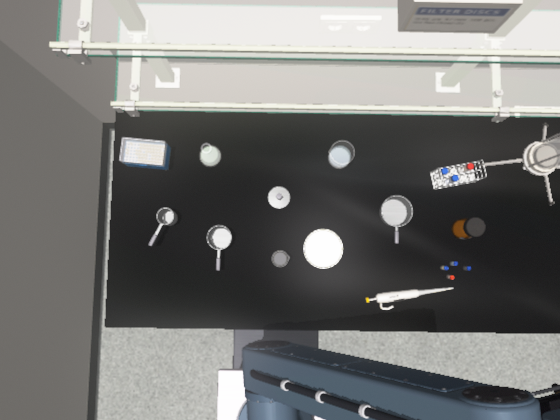

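View pics/side0.png

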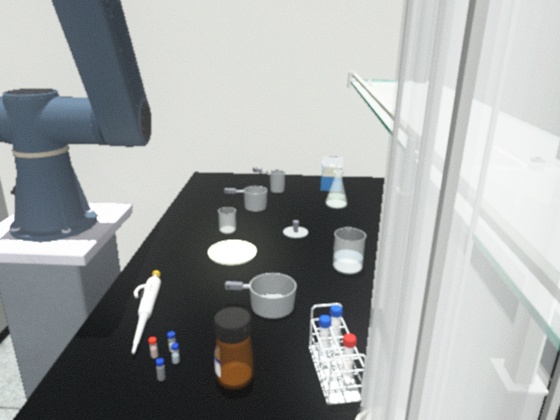

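```bash
cat > h.py <<'E'
from rig import bot
import cv2,numpy as np
np.set_printoptions(precision=4,suppress=True)
def p2w(m,u,v,z):
    d=np.linalg.solve(m["intrinsics"],[u,v,1.]); d=m["R"].T@d; c=-m["R"].T@m["t"]
    return c+d*(z-c[2])/d[2]
def w2p(m,X):
    q=m["intrinsics"]@(m["R"]@np.asarray(X)+m["t"]); return q[:2]/q[2]
E
python3 - <<'E'
from h import *
im=cv2.imread("pics/top0.png")
c=im[130:280,140:420]
cv2.imwrite("pics/crop0.png",cv2.resize(c,None,fx=2.857,fy=2.857,interpolation=cv2.INTER_CUBIC))
m=bot.camera_model("top")
for n,u,v,z in [("L",397,210,.046),("Lg",397,239,.04),("M",220,237,.054),("Mg",219,266,.048),("S",167,216,.062),("Sg",152,243,.056),("lid",279,198,0.003),("dish",323,249,.008),("small beaker",280,258,.05),("beak2",341,153,.05),("flask",210,157,0)]:
    print(n,p2w(m,u,v,z))
E
```

```text
L [ 0.5957 -0.3291  0.046 ]
Lg [ 0.5157 -0.3297  0.04  ]
M [0.513  0.1579 0.054 ]
Mg [0.4342 0.1592 0.048 ]
S [0.5677 0.3031 0.062 ]
Sg [0.4938 0.3424 0.056 ]
lid [ 0.6293 -0.002   0.003 ]
dish [ 0.4858 -0.1282  0.008 ]
small beaker [ 0.4584 -0.0069  0.05  ]
beak2 [ 0.7529 -0.1731  0.05  ]
flask [0.7458 0.1989 0.    ]
```

View pics/crop0.png

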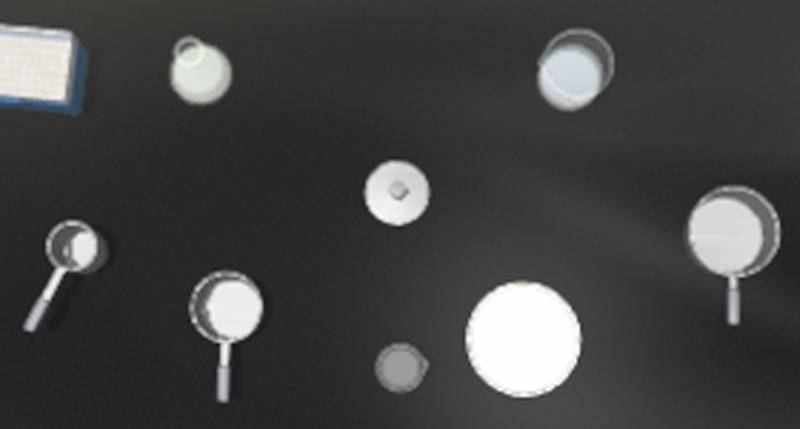

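```bash
cat >> h.py <<'E'
def go(x,y,z,th):
    s=bot.read_state(); R=s["tcp_rot"]
    d=R.T@(np.array([x,y,z])-s["position"])*100
    c,n=np.cos(np.radians(th)),np.sin(np.radians(th))
    T=np.array([[c,n,0],[n,-c,0],[0,0,-1.]])
    print("row",d.round(2),np.degrees(cv2.Rodrigues(R.T@T)[0].ravel()).round(1))
E
python3 - <<'E'
from h import *
go(.52,-.33,.2,0)
m=bot.camera_model("wrist");print(-m["R"].T@m["t"])
E
```

```text
row [ 42.3  -17.68   3.31] [-0.1 -0.  14.2]
[ 0.217  -0.5911  0.3831]
```

Emit:
apply_moves([
  [[42.3, -17.7, 3.3, 0, 0, 14.2, 1], [42.3, -17.7, 3.3, 0, 0, 14.2, 1], [42.3, -17.7, 3.3, 0, 0, 14.2, 1], [42.3, -17.7, 3.3, 0, 0, 14.2, 1], [42.3, -17.7, 3.3, 0, 0, 14.2, 1], [42.3, -17.7, 3.3, 0, 0, 14.2, 1], [42.3, -17.7, 3.3, 0, 0, 14.2, 1], [42.3, -17.7, 3.3, 0, 0, 14.2, 1], [42.3, -17.7, 3.3, 0, 0, 14.2, 1], [42.3, -17.7, 3.3, 0, 0, 14.2, 1], [42.3, -17.7, 3.3, 0, 0, 14.2, 1], [42.3, -17.7, 3.3, 0, 0, 14.2, 1], [42.3, -17.7, 3.3, 0, 0, 14.2, 1]],
])

```text
time_s: 1.72
position: [0.5195, -0.3312, 0.2007]
tcp_rot: [[1.0, -0.001, 0.0], [-0.001, -1.0, -0.0], [0.0, 0.0, -1.0]]
force: [-0.4, -0.3, -0.5]
opening: 1.001
grasp_force: 0.0
```

```bash
python3 - <<'E'
from h import *
s=bot.read_state();print(s["position"],s["joint_positions"],s["force"])
m=bot.camera_model("wrist"); np.savez("wL.npz",**m)
cv2.imwrite("pics/wL.png",bot.capture("wrist"))
for X in [(.5957,-.3291,.046),(.522,-.3297,.04)]: print(w2p(m,X))
t=bot.capture("top"); cv2.imwrite("pics/top1.png",t)
E
```

```text
[ 0.5195 -0.3312  0.2007] [-42.8997  31.6724  85.3253  -0.0029  62.9947  47.1761] [-0.3975 -0.2681 -0.4503]
[271.1418 111.7693]
[272.1655 197.8931]
```

View pics/wL.png

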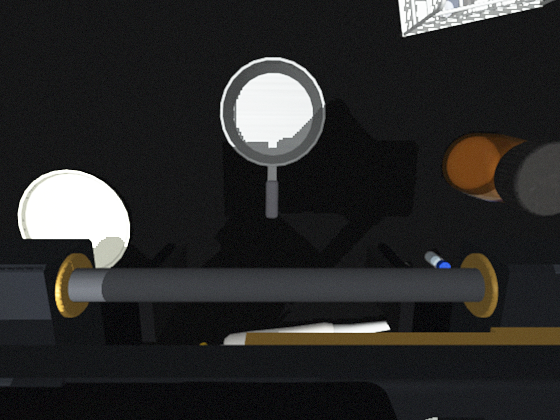

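Emit:
apply_moves([
  [[0.3, -0.1, 6, 0, 0, 0, 0], [0.3, -0.1, 12, 0, 0, 0, -0.2], [0.3, -0.1, 15, 0, 0, 0, -0.4], [0.3, -0.1, 16.9, 0, 0, 0, -0.4], [0.3, -0.1, 16.9, 0, 0, 0, -0.4], [0.3, -0.1, 16.9, 0, 0, 0, -0.4], [0.3, -0.1, 16.9, 0, 0, 0, -1], [0.3, -0.1, 16.9, 0, 0, 0, -1], [0.3, -0.1, 16.9, 0, 0, 0, -1], [0.3, -0.1, 16.9, 0, 0, 0, -1], [0.3, -0.1, 16.9, 0, 0, 0, -1]],
])

```text
time_s: 3.2
position: [0.5232, -0.3298, 0.0323]
tcp_rot: [[1.0, -0.0, 0.001], [-0.0, -1.0, -0.001], [0.001, 0.001, -1.0]]
force: [-1.7, 0.4, 5.6]
opening: 0.119
grasp_force: 30.0
```

```bash
python3 - <<'E'
from h import *
m=np.load("wL.npz"); im=cv2.imread("pics/wL.png")
g=(im.min(2)>200).astype(np.uint8); g[:,140:]=0; g[262:]=0
n,l,st,c=cv2.connectedComponentsWithStats(g); k=1+st[1:,4].argmax(); g=(l==k).astype(np.uint8)
ys,xs=np.nonzero(g); 
# fit circle to left/top edges
pts=[p2w(m,xs[ys==r].min(),r,.008)[:2] for r in range(175,236)]
pts+=[p2w(m,xs[ys==r].max()+1,r,.008)[:2] for r in range(175,226)]
P=np.array(pts);A=np.c_[2*P,np.ones(len(P))];b=(P**2).sum(1);q=np.linalg.lstsq(A,b,rcond=None)[0];print(q[:2],np.sqrt(q[2]+q[:2]@q[:2]))
mt=bot.camera_model("top");im=cv2.imread("pics/top0.png")
g=(im.min(2)>180).astype(np.uint8);n,l,st,c=cv2.connectedComponentsWithStats(g)
k=l[249,323];print(c[k],st[k],p2w(mt,*c[k],.008))
E
```

```text
[ 0.488  -0.1309] 0.0556083720313252
[322.76   248.3652] [ 303  229   40   40 1246] [ 0.4876 -0.1275  0.008 ]
```

Emit:
apply_moves([
  [[0, 0, -2, 0, 0, 0, -1], [0, 0, -5, 0, 0, 0, -1], [0, 0, -8, 0, 0, 0, -1], [0, -1.2, -8, 0, 0, -10, -1], [0, -2.4, -8, 0, 0, -20, -1], [0, -3.6, -8, 0, 0, -30, -1], [0, -4.8, -8, 0, 0, -40, -1], [0, -6, -8, 0, 0, -50, -1], [0, -7.2, -8, 0, 0, -60, -1], [0, -8.4, -8, 0, 0, -70, -1], [0, -9.6, -8, 0, 0, -80, -1], [0, -10.8, -8, 0, 0, -90, -1], [0.1, -12, -8, 0, 0, -100, -1], [0.1, -13.2, -8, 0, 0, -110, -1], [0.1, -13.8, -8, 0, 0, -120, -1], [0.1, -13.8, -8, 0, 0, -120, -1], [0.1, -13.8, -8, 0, 0, -120, -1]],
])

```text
time_s: 5.32
position: [0.5243, -0.1919, 0.112]
tcp_rot: [[-0.498, 0.867, 0.001], [0.867, 0.498, -0.001], [-0.001, 0.0, -1.0]]
force: [-0.0, -0.6, -0.4]
opening: 0.121
grasp_force: 30.0
```

```bash
python3 - <<'E'
from h import *
s=bot.read_state();print(s["position"],s["joint_positions"],s["force"],s["opening"])
mt=bot.camera_model("top")
t=bot.capture("top"); sd=bot.capture("side")
cv2.imwrite("pics/c2.png",np.hstack([cv2.resize(t[170:310,250:430],(396,308)),cv2.resize(sd[130:340,130:400],(396,308))]))
go(.5244,-.192,.035,120)
print(w2p(mt,(.488,-.129,.11)), w2p(mt,(.488,-.129,.008)))
E
```

```text
[ 0.5243 -0.1919  0.112 ] [-31.5681  34.9438  97.8248  -0.0028  47.1727 -61.4213] [-0.0077 -0.6067 -0.4408] 0.12117181505152434
row [-0.01  0.02  7.68] [ 0.   0.  -0.1]
[326.9151 247.2266] [323.2978 248.2266]
```

View pics/c2.png

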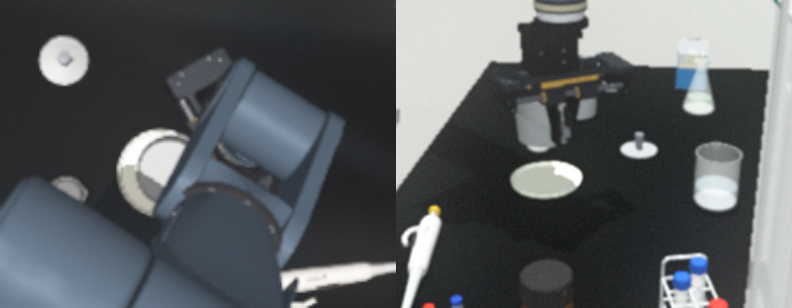

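```bash
python3 - <<'E'
from h import *
m=bot.camera_model("wrist"); im=bot.capture("wrist")
for X,c in [((.488,-.129,.12),(0,0,255)),((.488,-.129,.008),(0,255,0))]:
    r=.044 if X[2]>.1 else .056
    a=np.linspace(0,6.28,60); P=np.array([w2p(m,(X[0]+r*np.cos(t),X[1]+r*np.sin(t),X[2])) for t in a]).astype(int)
    cv2.polylines(im,[P],True,c,1)
cv2.imwrite("pics/w3.png",im)
E
```

```text
(no output)
```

View pics/w3.png

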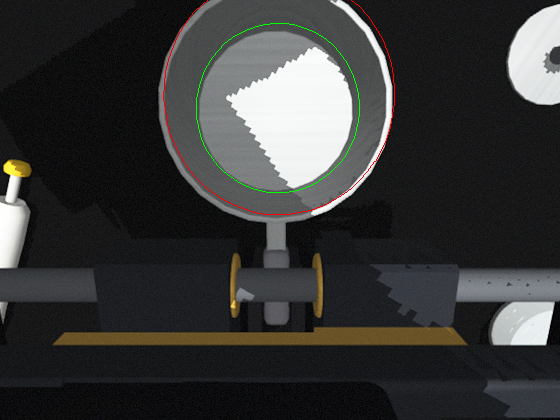

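Emit:
apply_moves([
  [[0, 0, 3, 0, 0, 0, -1], [0, 0, 5.5, 0, 0, 0, -1], [0, 0, 6.8, 0, 0, 0, -1], [0, 0, 7.2, 0, 0, 0, -1], [0, 0, 7.4, 0, 0, 0, -1], [0, 0, 7.6, 0, 0, 0, -1], [0, 0, 7.7, 0, 0, 0, -1], [0, 0, 7.7, 0, 0, 0, -1], [0, 0, 7.7, 0, 0, 0, -0.6], [0, 0, 7.7, 0, 0, 0, -0.3], [0, 0, 7.7, 0, 0, 0, -0.3], [0, 0, 7.7, 0, 0, 0, -0.3], [0, 0, 5, 0, 0, 0, -0.3], [0, 0, 0, 0, 0, 0, -0.3], [0, 0, -4, 0, 0, 0, -0.3], [0, 0, -8.8, 0, 0, 0, -0.3], [0, 0, -8.8, 0, 0, 0, -0.3]],
])

```text
time_s: 7.6
position: [0.5263, -0.1928, 0.2035]
tcp_rot: [[-0.5, 0.866, 0.008], [0.866, 0.5, -0.005], [-0.008, 0.004, -1.0]]
force: [-0.7, -0.9, -0.4]
opening: 0.352
grasp_force: 0.0
```

```bash
python3 - <<'E'
from h import *
m=bot.camera_model("wrist"); im=bot.capture("wrist")
for r,z,c in [(.044,.049,(0,0,255)),(.056,.008,(0,255,0))]:
    a=np.linspace(0,6.28,60); P=np.array([w2p(m,(.488+r*np.cos(t),-.129+r*np.sin(t),z)) for t in a]).astype(int)
    cv2.polylines(im,[P],True,c,1)
cv2.imwrite("pics/w4.png",im)
go(.436,.159,.2,180)
E
```

```text
row [34.84  9.86  0.02] [ -0.    0.3 -60. ]
```

View pics/w4.png

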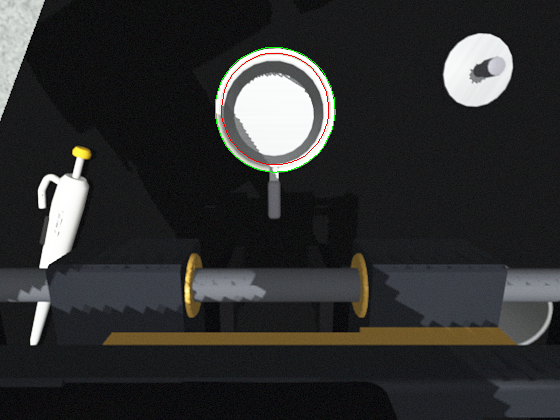

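Emit:
apply_moves([
  [[34.8, 9.9, 0, 0, 0, -60, 0], [34.8, 9.9, 0, 0, 0, -60, 0], [34.8, 9.9, 0, 0, 0, -60, 0], [34.8, 9.9, 0, 0, 0, -60, 0], [34.8, 9.9, 0, 0, 0, -60, 0], [34.8, 9.9, 0, 0, 0, -60, 0], [34.8, 9.9, 0, 0, 0, -60, 0], [34.8, 9.9, 0, 0, 0, -60, 0], [34.8, 9.9, 0, 0, 0, -60, 0], [34.8, 9.9, 0, 0, 0, -60, 0], [34.8, 9.9, 0, 0, 0, -60, 0], [34.8, 9.9, 0, 0, 0, -60, 0]],
])

```text
time_s: 9.15
position: [0.4359, 0.1589, 0.1996]
tcp_rot: [[-1.0, 0.001, 0.0], [0.001, 1.0, 0.0], [-0.0, 0.0, -1.0]]
force: [0.6, 0.8, -0.5]
opening: 0.5
grasp_force: 0.0
```

```bash
python3 - <<'E'
from h import *
s=bot.read_state();print(s["position"],s["joint_positions"],s["force"])
m=bot.camera_model("wrist"); np.savez("wM.npz",**m)
cv2.imwrite("pics/wM.png",bot.capture("wrist"))
E
```

```text
[0.4359 0.1589 0.1996] [  6.1875  20.9065 106.7035   0.0015  52.3826 -83.7536] [ 0.5892  0.8347 -0.523 ]
```

View pics/wM.png

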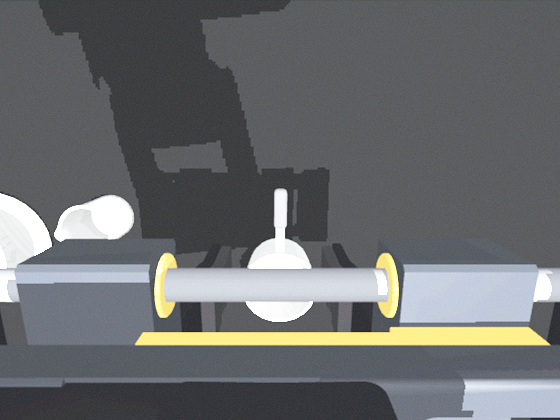

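```bash
python3 - <<'E'
from h import *
m=np.load("wM.npz")
for u,v,z in [(280.5,189,.05),(280.5,228,.05),(279,321,.054)]: print(p2w(m,u,v,z))
m=np.load("wL.npz")
for u,v,z in [(272,217,.042),(272,179,.042)]: print(p2w(m,u,v,z))
m=np.load("wM.npz")
print(p2w(m,105,217,.058))
E
```

```text
[0.4227 0.161  0.05  ]
[0.4574 0.1611 0.05  ]
[0.5462 0.1599 0.054 ]
[ 0.5049 -0.3295  0.042 ]
[ 0.5393 -0.3296  0.042 ]
[0.4454 0.0119 0.058 ]
```

Emit:
apply_moves([
  [[-0.4, 0.1, 6, 0, 0, 0, -0.2], [-0.4, 0.1, 12, 0, 0, 0, -0.4], [-0.4, 0.1, 15, 0, 0, 0, -0.4], [-0.4, 0.1, 16, 0, 0, 0, -0.4], [-0.4, 0.1, 16, 0, 0, 0, -0.4], [-0.4, 0.1, 16, 0, 0, 0, -0.7], [-0.4, 0.1, 16, 0, 0, 0, -1], [-0.4, 0.1, 16, 0, 0, 0, -1], [-0.4, 0.1, 16, 0, 0, 0, -1], [-0.4, 0.1, 16, 0, 0, 0, -1]],
])

```text
time_s: 10.45
position: [0.44, 0.1604, 0.0401]
tcp_rot: [[-1.0, -0.0, 0.001], [-0.0, 1.0, 0.0], [-0.001, 0.0, -1.0]]
force: [-0.4, -0.2, 6.8]
opening: 0.121
grasp_force: 30.0
```

```bash
python3 - <<'E'
from h import *
s=bot.read_state();print(s["position"],s["opening"],s["grasp_force"])
go(.5245,-.0658,.16,60)
E
```

```text
[0.44   0.1604 0.0401] 0.12145511273187505 30.000921254977584
row [ -8.46 -22.62 -11.98] [  0.1   0.  120. ]
```

Emit:
apply_moves([
  [[0, 0, -2, 0, 0, 0, -1], [0, 0, -5, 0, 0, 0, -1], [0, 0, -9, 0, 0, 0, -1], [0, 0, -12, 0, 0, 0, -1], [-0.7, -1.9, -12, 0, 0, 10, -1], [-1.4, -3.8, -12, 0, 0, 20, -1], [-2.1, -5.7, -12, 0, 0, 30, -1], [-2.8, -7.6, -12, 0, 0, 40, -1], [-3.5, -9.5, -12, 0, 0, 50, -1], [-4.2, -11.4, -12, 0, 0, 60, -1], [-4.9, -13.3, -12, 0, 0, 70, -1], [-5.6, -15.2, -12, 0, 0, 80, -1], [-6.3, -17.1, -12, 0, 0, 90, -1], [-7, -19, -12, 0, 0, 100, -1], [-7.7, -20.9, -12, 0, 0, 110, -1], [-8.5, -22.6, -12, 0, 0, 120, -1], [-8.5, -22.6, -12, 0, 0, 120, -1], [-8.5, -22.6, -12, 0, 0, 120, -1]],
])

```text
time_s: 12.7
position: [0.5238, -0.065, 0.1592]
tcp_rot: [[0.498, 0.867, -0.002], [0.867, -0.498, 0.001], [-0.0, -0.002, -1.0]]
force: [-0.6, 0.4, -0.9]
opening: 0.125
grasp_force: 30.0
```

```bash
python3 - <<'E'
from h import *
m=bot.camera_model("wrist"); im=bot.capture("wrist")
for r,z,c in [(.034,.174,(0,0,255)),(.044,.049,(0,255,0))]:
    a=np.linspace(0,6.28,60); P=np.array([w2p(m,(.488+r*np.cos(t),-.129+r*np.sin(t),z)) for t in a]).astype(int)
    cv2.polylines(im,[P],True,c,1)
cv2.imwrite("pics/w5.png",im)
go(.5245,-.0658,.046,60)
E
```

```text
row [-0.05  0.13 11.32] [-0.1  0.   0.1]
```

View pics/w5.png

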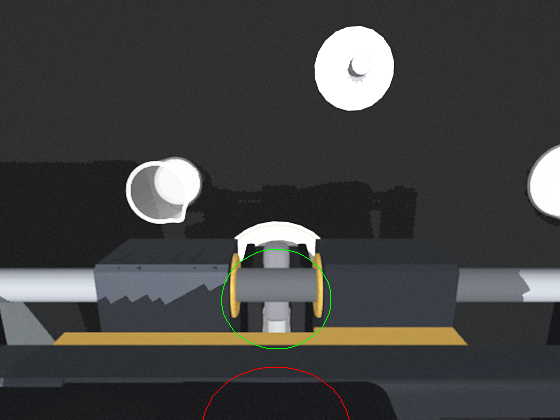

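```bash
python3 - <<'E'
from h import *
out=[]
for n,(x0,y0,w,h) in {"top":(270,190,120,100),"side":(190,140,120,140)}.items():
    m=bot.camera_model(n); im=bot.capture(n)[y0:y0+h,x0:x0+w]; k=600/h if n=="top" else 600/h
    im=cv2.resize(im,None,fx=k,fy=k,interpolation=cv2.INTER_CUBIC)
    for r,z,c in [(.034,.173,(0,0,255)),(.031,.119,(0,255,255)),(.044,.049,(0,255,0))]:
        a=np.linspace(0,6.28,60); P=np.array([(w2p(m,(.4875+r*np.cos(t),-.1283+r*np.sin(t),z))-[x0,y0])*k for t in a]).astype(int)
        cv2.polylines(im,[P],True,c,1)
    out.append(im)
im=np.hstack(out); k=800/im.shape[1]; cv2.imwrite("pics/c6.png",cv2.resize(im,None,fx=k,fy=k))
E
```

```text
(no output)
```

View pics/c6.png

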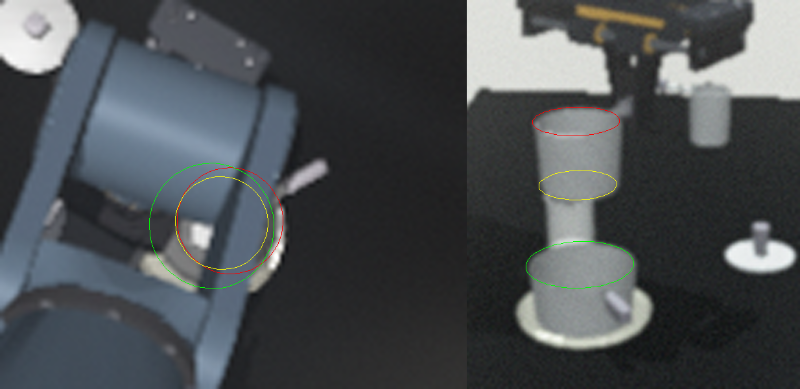

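Emit:
apply_moves([
  [[0, 0.1, 3, 0, 0, 0, -1], [0, 0.1, 6, 0, 0, 0, -1], [0, 0.1, 8, 0, 0, 0, -1], [0, 0.1, 9.5, 0, 0, 0, -1], [0, 0.1, 10.5, 0, 0, 0, -1], [0, 0.1, 10.9, 0, 0, 0, -1], [0, 0.1, 11.1, 0, 0, 0, -1], [0, 0.1, 11.3, 0, 0, 0, -1], [0, 0.1, 11.4, 0, 0, 0, -1], [0, 0.1, 11.4, 0, 0, 0, -1]],
])

```text
time_s: 14.1
position: [0.5262, -0.0661, 0.0465]
tcp_rot: [[0.5, 0.866, 0.002], [0.866, -0.5, -0.0], [0.001, 0.002, -1.0]]
force: [0.8, 0.8, 5.2]
opening: 0.121
grasp_force: 30.0
```

Emit:
apply_moves([
  [[0, 0, 0, 0, 0, 0, -0.7], [0, 0, 0, 0, 0, 0, -0.5], [0, 0, 0, 0, 0, 0, -0.5], [0, 0, 0, 0, 0, 0, -0.5], [0, 0, -3, 0, 0, 0, -0.5], [0, 0, -8, 0, 0, 0, -0.5], [0, 0, -13, 0, 0, 0, -0.5], [0, 0, -15.4, 0, 0, 0, -0.5], [0, 0, -15.4, 0, 0, 0, -0.5]],
])

```text
time_s: 15.22
position: [0.5268, -0.0666, 0.2015]
tcp_rot: [[0.5, 0.866, 0.005], [0.866, -0.5, -0.002], [0.001, 0.005, -1.0]]
force: [-0.3, -0.9, -0.1]
opening: 0.245
grasp_force: 0.0
```

```bash
python3 - <<'E'
from h import *
s=bot.read_state();print(s["position"],s["opening"])
go(.503,.337,.2,152)
E
```

```text
[ 0.5268 -0.0666  0.2015] 0.2454501207768688
row [ 33.76 -22.24   0.07] [  0.3   0.2 -92. ]
```

Emit:
apply_moves([
  [[33.8, -22.2, 0, 0, 0, -92, 0], [33.8, -22.2, 0, 0, 0, -92, 0], [33.8, -22.2, 0, 0, 0, -92, 0], [33.8, -22.2, 0, 0, 0, -92, 0], [33.8, -22.2, 0, 0, 0, -92, 0], [33.8, -22.2, 0, 0, 0, -92, 0], [33.8, -22.2, 0, 0, 0, -92, 0], [33.8, -22.2, 0, 0, 0, -92, 0], [33.8, -22.2, 0, 0, 0, -92, 0], [33.8, -22.2, 0, 0, 0, -92, 0], [33.8, -22.2, 0, 0, 0, -92, 0], [33.8, -22.2, 0, 0, 0, -92, 0], [33.8, -22.2, 0, 0, 0, -92, 0]],
])

```text
time_s: 16.85
position: [0.5024, 0.3374, 0.1995]
tcp_rot: [[-0.883, 0.47, -0.0], [0.47, 0.883, 0.0], [0.0, -0.0, -1.0]]
force: [-0.1, 0.2, 0.1]
opening: 0.498
grasp_force: 0.0
```

```bash
python3 - <<'E'
from h import *
s=bot.read_state();print(s["position"],s["joint_positions"])
m=bot.camera_model("wrist"); np.savez("wS.npz",**m)
w=bot.capture("wrist"); t=bot.capture("top"); sd=bot.capture("side"); cv2.imwrite("pics/top3.png",t); cv2.imwrite("pics/wS.png",w)
out=np.vstack([cv2.resize(w[150:340,180:380],(580,551))])
b=np.vstack([cv2.resize(t[200:290,280:370],(215,215)),cv2.resize(sd[190:290,180:280],(215,215)),np.zeros((121,215,3),np.uint8)])
cv2.imwrite("pics/c7.png",np.hstack([out,b]))
E
```

```text
[0.5024 0.3374 0.1995] [ 23.3152  30.9599  87.0063   0.0014  62.0365 -38.642 ]
```

View pics/c7.png

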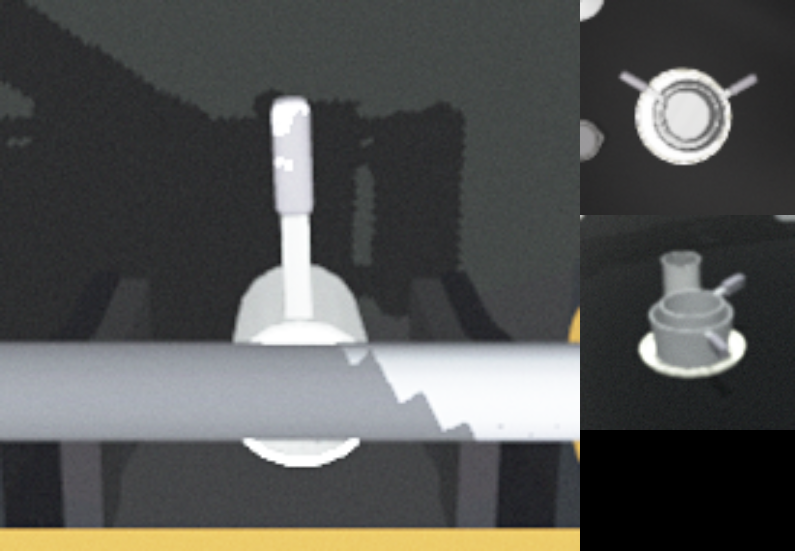

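```bash
python3 - <<'E'
from h import *
m=np.load("wS.npz")
a=p2w(m,280.3,183.1,.058);b=p2w(m,281.4,223.8,.058);c=p2w(m,282.8,310.3,.062)
print(a,b,c,(a+b)/2,np.degrees(np.arctan2(*(a-b)[1::-1])),np.degrees(np.arctan2(*(a-c)[1::-1])),np.linalg.norm((a-c)[:2]))
u=(a-c)[:2];u/=np.linalg.norm(u);ax=c[:2]+.024*u;g=ax+.073*u;print(ax,g)
go(*g,.048,np.degrees(np.arctan2(u[1],u[0])))
E
```

```text
[0.4867 0.3477 0.058 ] [0.5182 0.3322 0.058 ] [0.589  0.2964 0.062 ] [0.5025 0.34   0.058 ] 153.7394829668643 153.3047980030088 0.11440363817447112
[0.5675 0.3071] [0.5023 0.3399]
row [ 0.13  0.2  15.16] [ 0.   0.  -1.3]
```

Emit:
apply_moves([
  [[0.1, 0.2, 6, 0, 0, -1.4, -0.2], [0.1, 0.2, 11, 0, 0, -1.4, -0.4], [0.1, 0.2, 14, 0, 0, -1.4, -0.4], [0.1, 0.2, 15.2, 0, 0, -1.4, -0.4], [0.1, 0.2, 15.2, 0, 0, -1.4, -0.4], [0.1, 0.2, 15.2, 0, 0, -1.4, -0.7], [0.1, 0.2, 15.2, 0, 0, -1.4, -1], [0.1, 0.2, 15.2, 0, 0, -1.4, -1], [0.1, 0.2, 15.2, 0, 0, -1.4, -1], [0.1, 0.2, 15.2, 0, 0, -1.4, -1]],
])

```text
time_s: 18.25
position: [0.5027, 0.3403, 0.0484]
tcp_rot: [[-0.894, 0.448, 0.001], [0.448, 0.894, 0.001], [-0.001, 0.001, -1.0]]
force: [-1.9, 1.0, 6.1]
opening: 0.123
grasp_force: 30.0
```

```bash
python3 - <<'E'
from h import *
s=bot.read_state();print(s["position"],s["opening"],s["grasp_force"])
# nest centre from top view: medium rim blob
m=bot.camera_model("top"); t=cv2.imread("pics/top3.png")
x0,y0=290,215
cv2.imwrite("pics/c8.png",cv2.resize(t[y0:y0+65,x0:x0+70],None,fx=9,fy=9,interpolation=cv2.INTER_CUBIC))
print(w2p(m,(.488,-.129,.06)),w2p(m,(.488,-.129,.009)))
go(.415,-.129,.17,180)
E
```

```text
[0.5027 0.3403 0.0484] 0.1225909711018529 30.000752331689
[325.0762 247.735 ] [323.3308 248.2175]
row [-13.18 -45.87 -12.21] [  0.1   0.1 -26.6]
```

View pics/c8.png

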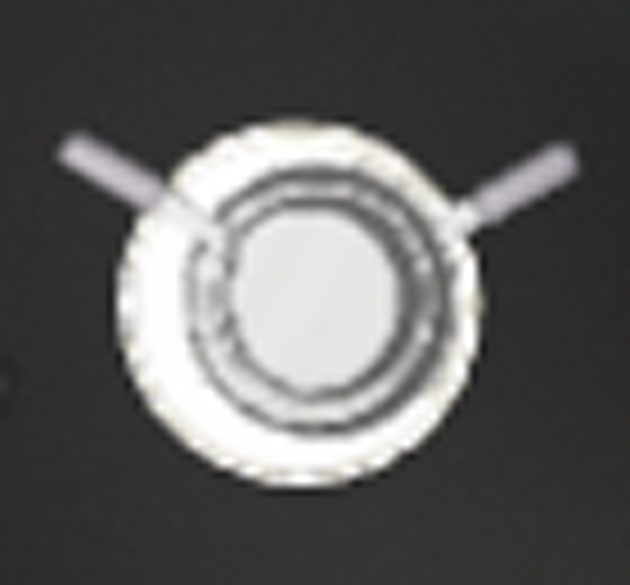

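Emit:
apply_moves([
  [[0, 0, -2, 0, 0, 0, -1], [0, 0, -5, 0, 0, 0, -1], [0, 0, -9, 0, 0, 0, -1], [0, 0, -12.2, 0, 0, 0, -1], [-1.3, -4.6, -12.2, 0, 0, -2.7, -1], [-2.6, -9.2, -12.2, 0, 0, -5.4, -1], [-3.9, -13.8, -12.2, 0, 0, -8, -1], [-5.2, -18.4, -12.2, 0, 0, -10.7, -1], [-6.5, -22.9, -12.2, 0, 0, -13.3, -1], [-7.9, -27.5, -12.2, 0, 0, -16, -1], [-9.2, -32.1, -12.2, 0, 0, -18.6, -1], [-10.5, -36.7, -12.2, 0, 0, -21.3, -1], [-11.8, -41.3, -12.2, 0, 0, -24, -1], [-13.2, -45.9, -12.2, 0, 0, -26.6, -1], [-13.2, -45.9, -12.2, 0, 0, -26.6, -1], [-13.2, -45.9, -12.2, 0, 0, -26.6, -1]],
])

```text
time_s: 20.25
position: [0.4142, -0.1292, 0.1692]
tcp_rot: [[-1.0, 0.001, -0.001], [0.001, 1.0, 0.001], [0.001, 0.001, -1.0]]
force: [-0.2, 0.5, -0.2]
opening: 0.121
grasp_force: 30.0
```

```bash
python3 - <<'E'
from h import *
s=bot.read_state();p=s["position"];print(p,s["opening"])
ax=p[:2]-.073*s["tcp_rot"][:2,0]; print(ax)
out=[]
for n,(x0,y0,w,h) in {"top":(275,200,100,90),"side":(180,130,120,160)}.items():
    m=bot.camera_model(n); im=bot.capture(n)[y0:y0+h,x0:x0+w]; k=550/h
    im=cv2.resize(im,None,fx=k,fy=k,interpolation=cv2.INTER_CUBIC)
    for r,z,c,q in [(.024,p[2]+.014,(0,0,255),ax),(.022,p[2]-.048,(0,255,255),ax),(.034,.060,(0,255,0),(.489,-.1295))]:
        a=np.linspace(0,6.28,60); P=np.array([(w2p(m,(q[0]+r*np.cos(t),q[1]+r*np.sin(t),z))-[x0,y0])*k for t in a]).astype(int)
        cv2.polylines(im,[P],True,c,1)
    out.append(im)
im=np.hstack(out); k=min(1,800/im.shape[1]); cv2.imwrite("pics/c9.png",cv2.resize(im,None,fx=k,fy=k))
go(.416,-.130,.0573,180)
E
```

```text
[ 0.4142 -0.1292  0.1692] 0.12086974274703292
[ 0.4872 -0.1293]
row [-0.17 -0.17 11.2 ] [ 0.1 -0.1  0.1]
```

View pics/c9.png

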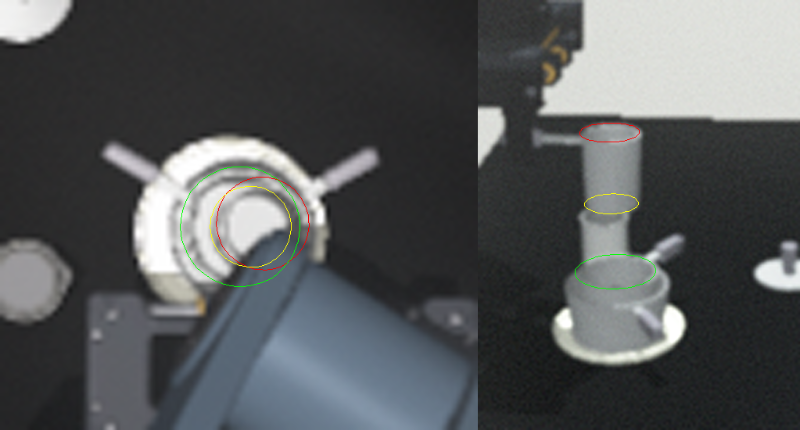

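Emit:
apply_moves([
  [[-0.1, -0.1, 2, 0, 0, 0, -1], [-0.1, -0.1, 4, 0, 0, 0, -1], [-0.1, -0.1, 6, 0, 0, 0, -1], [-0.1, -0.1, 8, 0, 0, 0, -1], [-0.1, -0.1, 9.5, 0, 0, 0, -1], [-0.1, -0.1, 10.4, 0, 0, 0, -1], [-0.1, -0.1, 10.8, 0, 0, 0, -1], [-0.1, -0.1, 11, 0, 0, 0, -1], [-0.1, -0.1, 11.2, 0, 0, 0, -1], [-0.1, -0.1, 11.2, 0, 0, 0, -1]],
])

```text
time_s: 21.6
position: [0.4161, -0.1309, 0.0579]
tcp_rot: [[-1.0, 0.0, 0.001], [0.0, 1.0, -0.0], [-0.001, -0.0, -1.0]]
force: [0.3, 1.4, 1.0]
opening: 0.124
grasp_force: 30.0
```

Emit:
apply_moves([
  [[0, 0, 0.1, 0, 0, 0, -1], [0, 0, 0.1, 0, 0, 0, -1]],
])

```text
time_s: 21.85
position: [0.4155, -0.1307, 0.0571]
tcp_rot: [[-1.0, 0.0, -0.0], [0.0, 1.0, -0.0], [0.0, -0.0, -1.0]]
force: [-2.0, -0.4, 6.7]
opening: 0.118
grasp_force: 30.0
```

Emit:
apply_moves([
  [[0, 0, 0, 0, 0, 0, -0.7], [0, 0, 0, 0, 0, 0, -0.5], [0, 0, 0, 0, 0, 0, -0.5], [0, 0, 0, 0, 0, 0, -0.5], [0, 0, -3, 0, 0, 0, -0.5], [0, 0, -8, 0, 0, 0, -0.5], [0, 0, -13, 0, 0, 0, -0.5], [0, 0, -14.4, 0, 0, 0, -0.5], [-21.3, 5, -14.4, 0, 0, 10, 0], [-21.3, 5, -14.4, 0, 0, 20, 0], [-21.3, 5, -14.4, 0, 0, 30, 0], [-21.3, 5, -14.4, 0, 0, 40, 0], [-21.3, 5, -14.4, 0, 0, 50, 0], [-21.3, 5, -14.4, 0, 0, 60, 0], [-21.3, 5, -14.4, 0, 0, 70, 0], [-21.3, 5, -14.4, 0, 0, 80, 0], [-21.3, 5, -14.4, 0, 0, 90, 0], [-21.3, 5, -14.4, 0, 0, 90, 0], [-21.3, 5, -14.4, 0, 0, 90, 0]],
])

```text
time_s: 24.22
position: [0.6287, -0.0807, 0.2003]
tcp_rot: [[-0.002, 1.0, -0.001], [1.0, 0.002, 0.0], [0.0, -0.001, -1.0]]
force: [0.2, -0.8, 0.1]
opening: 0.497
grasp_force: 0.0
```

```bash
python3 - <<'E'
from h import *
s=bot.read_state();print(s["position"])
m=bot.camera_model("wrist"); w=bot.capture("wrist"); cv2.imwrite("pics/wLid.png",w)
mt=bot.camera_model("top"); t=bot.capture("top"); cv2.imwrite("pics/top5.png",t)
q=w2p(m,(.629,-.002,.003));print(q)
g=(cv2.cvtColor(w,cv2.COLOR_BGR2GRAY)>120).astype(np.uint8);g=cv2.morphologyEx(g,cv2.MORPH_CLOSE,np.ones((9,9)))
for c in cv2.findContours(g,cv2.RETR_EXTERNAL,cv2.CHAIN_APPROX_NONE)[0]:
    if 1500<cv2.contourArea(c)<30000:
        e=cv2.fitEllipse(cv2.convexHull(c));print(cv2.contourArea(c),e,p2w(m,*e[0],.003))
# medium crop of nest and lid for one composite
a=cv2.resize(t[205:290,280:365],(400,400),interpolation=cv2.INTER_CUBIC); 
sd=bot.capture("side")[190:290,180:280]; b=cv2.resize(sd,(400,400),interpolation=cv2.INTER_CUBIC)
cv2.imwrite("pics/c10.png",np.vstack([np.hstack([a,b]),cv2.resize(w[0:260],(800,190))])[:590])
E
```

```text
[ 0.6287 -0.0807  0.2003]
[277.12   109.0256]
27748.0 ((317.18646240234375, 277.77783203125), (246.25503540039062, 496.61669921875), 97.35540771484375) [ 0.6721 -0.1729  0.003 ]
3938.0 ((74.57821655273438, 113.93544006347656), (63.50624465942383, 85.8066177368164), 102.02525329589844) [ 0.4381 -0.0072  0.003 ]
3747.0 ((280.7129821777344, 109.02928161621094), (68.60649108886719, 71.23492431640625), 2.231955051422119) [ 0.6324 -0.002   0.003 ]
```

```bash
python3 - <<'E'
from h import *
mt=bot.camera_model("top"); t=cv2.imread("pics/top0.png")
x0,y0,k=262,180,8
c=cv2.resize(t[y0:y0+36,x0:x0+36],None,fx=k,fy=k,interpolation=cv2.INTER_CUBIC)
g=(cv2.cvtColor(c,cv2.COLOR_BGR2GRAY)>110).astype(np.uint8)
cs=max(cv2.findContours(g,cv2.RETR_EXTERNAL,cv2.CHAIN_APPROX_NONE)[0],key=cv2.contourArea)
e=cv2.fitEllipse(cs);print(e);print(p2w(mt,(e[0][0]+.5)/k-.5+x0,(e[0][1]+.5)/k-.5+y0,.003))
m=bot.camera_model("wrist")
go(.6308,-.002,.019,90)
E
```

```text
((135.36073303222656, 140.28121948242188), (180.2910919189453, 180.97959899902344), 110.18379211425781)
[ 0.6319 -0.0005  0.003 ]
row [ 7.87  0.21 18.15] [-0.  -0.   0.1]
```

View pics/c10.png

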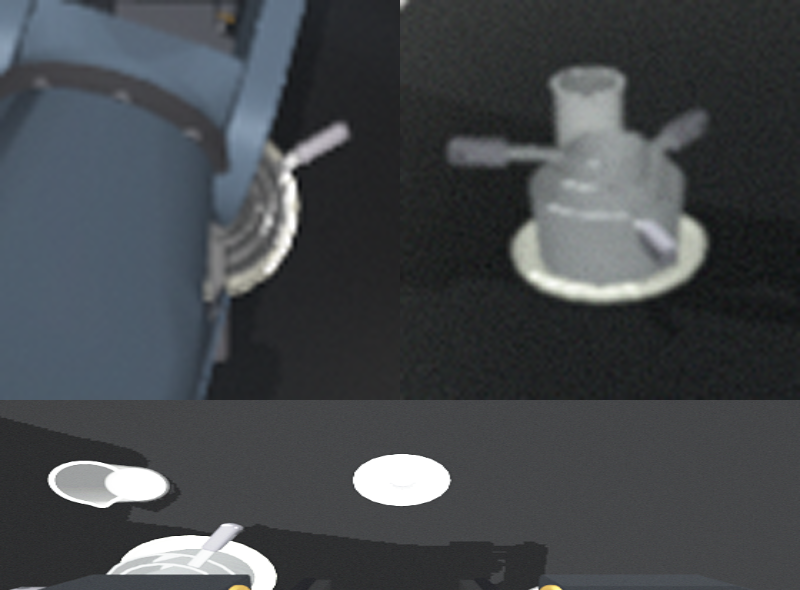

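Emit:
apply_moves([
  [[7.9, 0.3, 5, 0, 0, 0, -0.2], [7.9, 0.3, 11, 0, 0, 0, -0.3], [7.9, 0.3, 15, 0, 0, 0, -0.3], [7.9, 0.3, 17.4, 0, 0, 0, -0.3], [7.9, 0.3, 18.1, 0, 0, 0, -0.3], [7.9, 0.3, 18.1, 0, 0, 0, -0.3], [7.9, 0.3, 18.1, 0, 0, 0, -0.6], [7.9, 0.3, 18.1, 0, 0, 0, -1], [7.9, 0.3, 18.1, 0, 0, 0, -1], [7.9, 0.3, 18.1, 0, 0, 0, -1], [7.9, 0.3, 18.1, 0, 0, 0, -1]],
])

```text
time_s: 25.75
position: [0.6328, -0.002, 0.021]
tcp_rot: [[-0.0, 1.0, 0.002], [1.0, 0.0, -0.001], [-0.001, 0.002, -1.0]]
force: [-0.9, -0.3, 6.5]
opening: 0.171
grasp_force: 30.0
```

Emit:
apply_moves([
  [[0, 0, -2, 0, 0, 0, -1], [0, 0, -6, 0, 0, 0, -1], [0, 0, -11, 0, 0, 0, -1], [0, 0, -16, 0, 0, 0, -1], [-4, -3, -18, 0, 0, 0, -1], [-8, -6, -18, 0, 0, 0, -1], [-12, -8, -18, 0, 0, 0, -1], [-16, -11, -18, 0, 0, 0, -1], [-20, -13.4, -18, 0, 0, 0, -1], [-21.3, -14.4, -18, 0, 0, 0, -1], [-21.3, -14.4, -18, 0, 0, 0, -1], [-21.3, -14.4, -18, 0, 0, 0, -1]],
])

```text
time_s: 27.25
position: [0.4885, -0.2136, 0.1998]
tcp_rot: [[-0.001, 1.0, 0.001], [1.0, 0.001, 0.0], [0.0, 0.001, -1.0]]
force: [-0.2, -0.1, -0.7]
opening: 0.171
grasp_force: 30.0
```

```bash
cat > f.py <<'E'
from h import *
from scipy.optimize import minimize
m=bot.camera_model("wrist"); w=bot.capture("wrist"); cv2.imwrite("pics/wN.png",w)
s=bot.read_state();print(s["position"],s["opening"],s["grasp_force"])
g=cv2.GaussianBlur(cv2.cvtColor(w,cv2.COLOR_BGR2GRAY),(0,0),1).astype(np.float32)
G=np.hypot(cv2.Sobel(g,cv2.CV_32F,1,0),cv2.Sobel(g,cv2.CV_32F,0,1)); G=np.minimum(G,150)
a=np.linspace(0,2*np.pi,180)
def sc(p,r,z):
    P=np.array([w2p(m,(p[0]+r*np.cos(t),p[1]+r*np.sin(t),z)) for t in a],np.float32)
    ok=P[:,1]<235
    return cv2.remap(G,P[:,0].reshape(1,-1),P[:,1].reshape(1,-1),cv2.INTER_LINEAR)[0][ok].mean(),ok.mean()
for nm,rs,z in [("small",(.024,.0215),.071),("med",(.034,.0315),.060),("large",(.044,.0415),.049),("dish",(.056,),.008)]:
    L=[(sum(sc((x,y),r,z)[0] for r in rs),x,y) for x in np.arange(.480,.4985,.001) for y in np.arange(-.139,-.1205,.001)]
    L.sort(reverse=True); print(nm,np.array(L[:4]),sc(L[0][1:],rs[0],z)[1])
E
python3 f.py
```

```text
[ 0.4886 -0.2135  0.1997] 0.16840182970370227 30.000027869828045
small [[289.5055   0.488   -0.132 ]
 [273.0266   0.488   -0.133 ]
 [271.0249   0.489   -0.132 ]
 [261.9092   0.489   -0.133 ]] 1.0
med [[276.4727   0.489   -0.132 ]
 [272.0068   0.489   -0.131 ]
 [255.1811   0.49    -0.132 ]
 [253.4412   0.488   -0.132 ]] 1.0
large [[194.9604   0.48    -0.134 ]
 [194.7901   0.483   -0.137 ]
 [194.4474   0.486   -0.139 ]
 [194.3584   0.48    -0.133 ]] 1.0
dish [[143.4688   0.488   -0.13  ]
 [143.2466   0.488   -0.129 ]
 [142.7215   0.489   -0.13  ]
 [142.5572   0.487   -0.13  ]] 1.0
```

Emit:
apply_moves([
  [[4, 0, 0, 0, 0, 0, -1], [8.1, -0.1, 0, 0, 0, 0, -1], [8.1, -0.1, 0, 0, 0, 0, -1], [8.1, -0.1, 4, 0, 0, 0, -1], [8.1, -0.1, 7, 0, 0, 0, -1], [8.1, -0.1, 9, 0, 0, 0, -1], [8.1, -0.1, 10, 0, 0, 0, -1], [8.1, -0.1, 10.4, 0, 0, 0, -1], [8.1, -0.1, 10.6, 0, 0, 0, -1], [8.1, -0.1, 10.6, 0, 0, 0, -1]],
])

```text
time_s: 28.55
position: [0.4873, -0.1339, 0.0941]
tcp_rot: [[0.0, 1.0, 0.001], [1.0, -0.0, -0.001], [-0.001, 0.001, -1.0]]
force: [-0.1, -0.9, -0.4]
opening: 0.167
grasp_force: 30.0
```

Emit:
apply_moves([
  [[0.1, 0, 0, 0, 0, 0, -1], [0.1, 0, 0.1, 0, 0, 0, -1], [0.1, 0, 0.1, 0, 0, 0, -1]],
])

```text
time_s: 28.92
position: [0.4869, -0.1327, 0.0927]
tcp_rot: [[-0.0, 1.0, 0.0], [1.0, 0.0, -0.0], [-0.0, 0.0, -1.0]]
force: [0.3, -0.9, -0.4]
opening: 0.172
grasp_force: 30.0
```

Emit:
apply_moves([
  [[0, 0.1, 0.1, 0, 0, 0, -1], [0, 0.1, 0.1, 0, 0, 0, -1]],
])

```text
time_s: 29.18
position: [0.4877, -0.1328, 0.092]
tcp_rot: [[-0.0, 1.0, -0.0], [1.0, 0.0, -0.0], [-0.0, -0.0, -1.0]]
force: [-1.8, 0.1, 4.0]
opening: 0.17
grasp_force: 30.0
```

Emit:
apply_moves([
  [[0, 0, 0, 0, 0, 0, -0.6], [0, 0, 0, 0, 0, 0, -0.4], [0, 0, 0, 0, 0, 0, -0.3], [0, 0, 0, 0, 0, 0, -0.3], [0, 0, 0, 0, 0, 0, -0.3], [0, 0, -1.5, 0, 0, 0, -0.3], [0, 0, -4, 0, 0, 0, -0.3], [0, 0, -8, 0, 0, 0, -0.3], [-4, 0, -10.8, 0, 0, 0, -0.3], [-8, 0, -10.8, 0, 0, 0, -0.3], [-8, 0, -10.8, 0, 0, 0, -0.3], [-8, 0, -10.8, 0, 0, 0, -0.3]],
])

```text
time_s: 30.68
position: [0.4873, -0.2122, 0.1999]
tcp_rot: [[0.001, 1.0, -0.0], [1.0, -0.001, 0.001], [0.001, -0.0, -1.0]]
force: [0.0, -0.3, 0.4]
opening: 0.352
grasp_force: 0.0
```

```bash
cat >> f.py <<'E'
for r,z in [(.032,.074),(.008,.103)]:
    L=sorted([(sc((x,y),r,z)[0],x,y) for x in np.arange(.478,.4985,.001) for y in np.arange(-.142,-.1205,.001)],reverse=True)
    print("lid",r,np.array(L[:4]))
mt=bot.camera_model("top"); t0=cv2.imread("pics/top0.png"); t=bot.capture("top"); d=cv2.absdiff(t,t0).max(2)
for n,(u,v) in dict(beaker=(280,258),flask=(210,157),glass=(341,155)).items(): print(n,d[v-15:v+15,u-15:u+15].mean(),d[v-15:v+15,u-15:u+15].max())
E
python3 f.py | grep -v "med\|large"
```

```text
[ 0.4873 -0.2117  0.1996] 0.3515203438157904 0.0
small [[122.8753   0.498   -0.122 ]
 [122.4595   0.498   -0.121 ]
 [122.3326   0.496   -0.121 ]
 [121.5089   0.497   -0.121 ]] 1.0
 [177.0227   0.488   -0.132 ]
 [175.9476   0.487   -0.132 ]
 [175.5279   0.488   -0.133 ]] 1.0
 [197.2342   0.482   -0.135 ]
 [196.8631   0.483   -0.136 ]
 [196.3194   0.481   -0.133 ]] 1.0
dish [[143.6473   0.488   -0.129 ]
 [143.6347   0.488   -0.13  ]
 [142.9888   0.487   -0.129 ]
 [142.8983   0.489   -0.13  ]] 1.0
lid 0.032 [[135.1224   0.488   -0.132 ]
 [131.9404   0.488   -0.133 ]
 [131.3995   0.489   -0.133 ]
 [124.8923   0.489   -0.132 ]]
lid 0.008 [[88.0626  0.487  -0.133 ]
 [86.8067  0.488  -0.136 ]
 [82.0371  0.488  -0.137 ]
 [77.8417  0.487  -0.136 ]]
beaker 9.605555555555556 19
flask 1.6711111111111112 19
glass 1.6477777777777778 7
```

```bash
python3 -c "
from rig import bot
print(bot.hand_in())"
```

```text
the job is handed in; nothing more can be done
None
```

The cup set is stacked in the drip dish in the order asked, with handles about 120° apart and the lid measured within about 1 mm of the smallest cup's axis; the beaker and flask look unmoved in the last top image, and I handed the job in at about 31 s.

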